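# Hang the frame saw on the rack's side-opening hook

## Robot

A 6-joint arm with a two-finger parallel gripper is mounted at the origin on the work surface. World frame = base frame: x ahead of the robot, y to its left, z up, the work surface at z = 0. Lengths are in m, angles in rad, forces in N, time in s.
With the tool pointing down it reaches from about 0.25 to 0.775 m from the base axis. Payload 4 kg.
Tool frame: the origin (TCP) lies midway between the tips of the shut fingers; the grasp point (between the pads) lies 19 mm behind it; z points along the fingers, y is the direction in which the jaws open and shut (so a half turn about z gives the same grasp; the last joint's range is limited). The gripper opens to 94 mm and grips with 3 to 60 N. Pads are 16 mm wide; open, the fingers measure 119 mm over their backs; the gripper's body (75 mm by 177 mm) begins 78 mm behind the grasp point.
Start: joints at [-1.262, 0.087, 1.371, -0, 1.684, -0.103], TCP at [0.22, -0.504, 0.206] pointing down, gripper open.
Joint ranges: [-3.1, 3.1], [-0.76, 2.03], [0.27, 2.55], [-1.08, 4.22], [0.17, 2.65], [-2.57, 2.57]. Speed limits (rad/s): [2.79, 2.79, 3.14, 3.14, 3.14, 3.14].

## Interface

Orientations are given as [roll, pitch, yaw] about the fixed x, y, z axes, in that order (R = Rz(yaw) Ry(pitch) Rx(roll)).
In Python, from bench import robot, cams gives the robot as it stands.
- The arm moves only by the tool step_arm, never from a script. Its argument "plan" is a list that holds one entry, the list of rows, each a list of 5 numbers: the shift along the world's x, y, z in mm, then the turn about the world's z in rad, then the opening in per cent of the stroke, from 0 (shut) to 100 (fully open). In form: [[[tx, ty, tz, turn, fingers], ...]]. A call has 1 to 8 rows; each row is the pose to reach, as a shift and turn from the pose commanded when the call began; what a row does not reach only later rows make up. A row lasts 1/12 s, in which the tool goes at most 41.7 mm and 7.16 degrees, less where a joint would pass 70% of its speed; a pose out of reach is approached as far as the arm can. A call with a gripper value outside its range is refused whole. The fingers move at their own pace and stop on an object; the grip force is fixed at half the most. Time passes only in rows, so rows that repeat a pose let the fingers close. It gives the time, the measured TCP pose, the force and the opening at its end, in the units of the state.
- robot.get_obs(): the state, without advancing time (a new reading comes with each control period).
- cams.snapshot(name): name is "side" or "top" or "wrist"; returns a dict with "frame" (400x640x3 uint8, red, green, blue), "camera_matrix" (3x3 intrinsics, pixels), "k1" (the pictures are not rectified: a ray, as slopes to the right and down, at radius r is drawn at 1 + k1 r^2 times it, then the intrinsics apply), "origin" and "attitude" of the camera in the world; the wrist camera has in their place "T_tool_cam" (4x4, takes a point from camera to tool coordinates, whose origin is the TCP and whose axes are the flange's). Camera axes: x right, y down, z forward; pixel columns grow to the right and rows downward; lengths in m; the calibration is good to about 2 mm. A picture is of the moment at which its call begins: read the wrist's pose just before it. There is no depth.
- robot.close_job(): hands the job in, once; it reports no verdict.
The state is a dict: "time": time; "joint_positions": joint angles; "qvel": joint speeds; "joint_torque": joint torques, N m; "tool_pos": TCP position; "ee_rot": TCP orientation; "wrist_force": force on the tool from outside, world axes, zero at the start; "wrist_torque": the same for the moment, N m; "width": finger opening in m.
Only numpy, scipy, OpenCV 4.12 (cv2) and the standard library are available. Lean on these libraries where they do the work, as an engineer would, in place of code of your own. Each camera call takes 0.05 s, during which the arm holds its last target. There are 200 camera calls.

## Task

The cut is done: lift the red frame saw straight up out of the mitre box by its top tube and hang it level, by its balance point, on the steel hook of the tool rack. The hook is open only at its side: bring the tube in sideways between lip and nose until you feel it touch the back, then lower it into the throat and let go only once the hook carries the saw. Be gentle: never force the saw against the rack or the mitre box, and leave everything else where it is.

Things in the scene. Friction and masses are not known exactly. Their poses are not given: they have to be found in the camera images.
- saw: Frame saw, 0.25 to 0.42 kg, upright. Red round top tube, 12 mm in diameter, along its x; origin on the tube's axis at the saw's balance point, x away from the handle, z up. Bare tube from x = -79 to +138 mm, then a 12 mm post down at each end to the blade, whose edge is 109 mm below the tube's axis. Black D handle, 21 mm thick, behind the rear post, out to x = -159 mm, 106 mm down.
- saw_grip (a point): Point on the tube's axis 62 mm ahead (+x) of the saw's origin. Pinched here from above, the fingers closing along the saw's y, the tube is free at the balance point for the hook. At the start the axis is about 124 mm above the bench; the saw stands on its blade edge and may lean a few degrees.
- mitre_box: Wooden mitre box, fixed. Origin: centre of its underside, on the bench; z up. 104 mm along its x, 280 mm along its y, floor 15 mm thick, two walls whose tops are 68 mm above the bench. The blade stands in the 4.4 mm wide square slots of both walls, along the box's x. Two more pairs of slots are for 45 degree cuts.
- rack: Bench-top tool rack, fixed. Origin: on the bench under the middle of its wooden upright (44 x 44 mm, 264 mm high); z up. A low board with chisels stands on its +y side. From a yellow clamp on the upright's -y face a steel hook sticks out to the rack's -y, at rack x = 0: a C of strip 26 mm wide along x, 5 mm thick, with back, floor, lip and nose, its mouth facing -y. It does not give way.
- hook_root (a point): Point on the upright's -y face, rack axes, 232 mm up. The hook is set by hand, its setting is not measured: the inner face of its back is 25 to 75 mm out (-y) from this point; a tube lying in the throat has its axis 4 mm below to 4 mm above this height. Find both by touch. Lip top 14 mm above the throat's floor; a tube touching the back has 2 mm left to the lip.
- mouth_front (a point): Point in the open, rack axes, 160 mm to the -y side of the rack's origin, 255 mm up. With its axis at this height the tube passes between lip and nose (30 mm apart) with 5 to 13 mm clearance to each, whatever the hook's setting. Moving it from here along the rack's +y leads through the mouth to the hook's back. The nose reaches 6 mm past the lip; its tip is at most 284 mm up.
- strip_a: longer piece of the moulding just cut, pale wood, 42 x 200 x 22 mm, lying in the mitre box on its +y side of the blade. Origin: centre of its underside; a bystander.
- strip_b: shorter piece of the moulding just cut, pale wood, 42 x 110 x 22 mm, lying in the mitre box on its -y side of the blade. Origin: centre of its underside; a bystander.
- screw_box: red and white carton of screws, 70 x 100 x 67 mm. Origin: centre of its underside; a bystander.
- glue: white glue bottle with orange cap, 60 mm in diameter, 150 mm tall. Origin: centre of its underside; a bystander.
- square: try square lying flat: dark wooden stock 110 x 18 x 16 mm along its x, steel blade 28 x 160 mm along its +y. Origin: underside of the stock's middle; a bystander.
- drill: green and black cordless drill standing on its battery, 77 x 180 x 207 mm. Origin: centre of the battery's underside; a bystander.
- offcut: small wooden board, 90 x 60 x 19 mm, lying flat. Origin: centre of its underside; a bystander.

How it is judged:
By the outcome, as a careful person would: the job done as asked, in the order asked, and still so for the second after the job is handed in, with the robot touching nothing.
It also fails if it takes over 61 s, if anything falls off the work surface, if the arm or the gripper's body presses on something with over 40 N, if the wrist force passes 120 N, or if a joint passes its speed limit or range.

## Working session

There is one attempt and no reset: what is moved stays moved. The work goes in short steps, Python scripts to look and compute and a tool call to move; the robot and the scene stay as the last step left them, time stands still between calls to the robot, and variables do not carry over. Pictures are saved under pics/ and viewed, about 8 in all and at most 12, crops included, and the job is handed in when it is done.

Besides the shell and the picture viewer there is one more tool, called after ">>>" as name(argument=value, ...), one argument or row to a line, values as JSON. step_arm: Moves the arm, as the interface text tells. Its arguments: {"type":"object","properties":{"plan":{"type":"array"}},"required":["plan"]}

```bash
mkdir -p pics; cat > h.py <<'E'
import numpy as np, cv2, json
from bench import robot, cams
from scipy.spatial.transform import Rotation as R
def snap(n):
    o=robot.get_obs(); s=cams.snapshot(n)
    if n=='wrist':
        T=np.eye(4);T[:3,3]=o['tool_pos'];r=np.array(o['ee_rot'])
        T[:3,:3]=R.from_euler('xyz',r).as_matrix() if r.size==3 else r
        s['T']=T@np.array(s['T_tool_cam'])
    else:
        a=np.array(s['attitude']);T=np.eye(4);T[:3,3]=s['origin']
        T[:3,:3]=a if a.size==9 else (R.from_euler('xyz',a).as_matrix())
        s['T']=T
    return s
def ray(s,u,v):
    K=np.array(s['camera_matrix']);d=np.array([(u-K[0,2])/K[0,0],(v-K[1,2])/K[1,1]]);p=d.copy()
    for _ in range(20): p=d/(1+s['k1']*(p@p))
    return s['T'][:3,3], s['T'][:3,:3]@np.array([p[0],p[1],1])
def onz(s,u,v,z):
    o,d=ray(s,u,v);return o+d*(z-o[2])/d[2]
def proj(s,P):
    K=np.array(s['camera_matrix']);c=s['T'][:3,:3].T@(np.array(P)-s['T'][:3,3]);p=c[:2]/c[2];p=p*(1+s['k1']*(p@p))
    return K[0,0]*p[0]+K[0,2],K[1,1]*p[1]+K[1,2]
def tri(s1,p1,s2,p2):
    o1,d1=ray(s1,*p1);o2,d2=ray(s2,*p2)
    t=np.linalg.lstsq(np.c_[d1,-d2],o2-o1,rcond=None)[0]
    a=o1+d1*t[0];b=o2+d2*t[1];return (a+b)/2,np.linalg.norm(a-b)
def save(s,n): cv2.imwrite('pics/'+n+'.png',cv2.cvtColor(s['frame'],cv2.COLOR_RGB2BGR))
E
python3 - <<'E'
from h import *
import pickle
o=robot.get_obs();print(o)
S={}
for n in('top','side','wrist'):
    s=snap(n);save(s,n+'0');S[n]=s;print(n,{k:v for k,v in s.items() if k!='frame'})
pickle.dump(S,open('s0.pkl','wb'))
E
```

```text
{'time': 0.0, 'joint_positions': array([-1.26211894e+00,  8.79561045e-02,  1.37222614e+00, -2.12566960e-05,
        1.68360005e+00, -1.03093816e-01]), 'qvel': array([ 0.0009444 ,  0.00102026, -0.00106781,  0.00050053, -0.00033104,
       -0.00065288]), 'joint_torque': array([ 5.85576836e-04, -3.40186715e+01, -3.02422500e+01,  7.18195341e-02,
        3.31847684e-02, -1.68283432e-04]), 'tool_pos': array([ 0.21995456, -0.50351115,  0.20431784]), 'ee_rot': array([-3.13941247e+00, -2.04323912e-04,  4.11768612e-01]), 'wrist_force': array([0.85289521, 0.29451394, 0.37040049]), 'wrist_torque': array([0.03808165, 0.00261538, 0.05999682]), 'width': 0.09395633847628439}
top {'camera_matrix': array([[384.37839687,   0.        , 318.20132525],
       [  0.        , 384.37839687, 194.94565312],
       [  0.        ,   0.        ,   1.        ]]), 'k1': -0.0378679665094558, 'origin': array([ 0.45814345, -0.11729692,  1.41299707]), 'attitude': array([-3.01649666,  0.01215616, -1.5983632 ]), 'T': array([[-0.02756135, -0.99176692,  0.12505501,  0.45814345],
       [-0.9995462 ,  0.0288641 ,  0.0086172
[... 824 characters left out ...]
210.59616059],
       [  0.        ,   0.        ,   1.        ]]), 'k1': -0.001405878873368, 'T_tool_cam': array([[ 4.35716299e-04, -9.57725227e-01, -2.87684202e-01,
         8.37505048e-02],
       [ 9.99999669e-01,  2.19820287e-04,  7.82763595e-04,
        -3.57395963e-05],
       [-6.86433618e-04, -2.87684448e-01,  9.57725006e-01,
        -1.79644625e-01],
       [ 0.00000000e+00,  0.00000000e+00,  0.00000000e+00,
         1.00000000e+00]]), 'T': array([[ 0.40066403, -0.87739112, -0.26391884,  0.29682417],
       [-0.91622415, -0.38408545, -0.11406874, -0.47033384],
       [-0.00128449,  0.28751206, -0.95777616,  0.38409241],
       [ 0.        ,  0.        ,  0.        ,  1.        ]])}
```

View pics/top0.png

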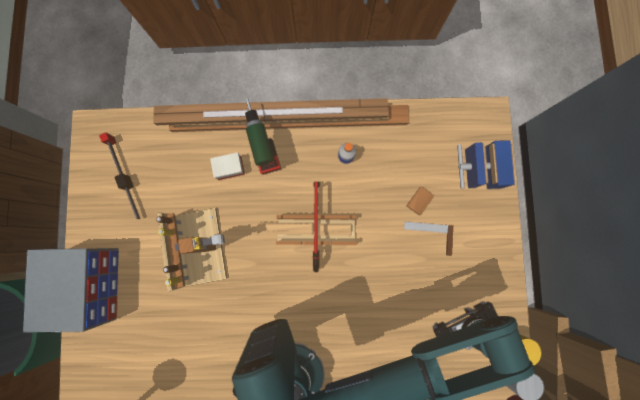

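View pics/side0.png

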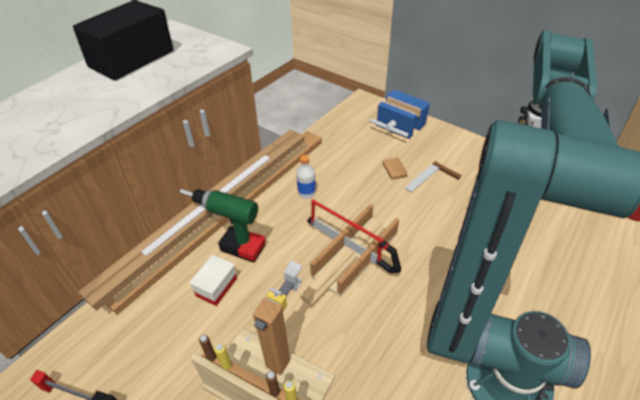

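Top view: the saw runs along world x, from (317,183) at the front to the handle at (316,265). The rack is at about (185,245), with its hook pointing right, which is -y, towards (215,241). Next I measure the tube and enlarge the rack.

```bash
python3 - <<'E'
from h import *
import pickle
S=pickle.load(open('s0.pkl','rb'))
for n,(x0,y0,x1,y1) in dict(top=(295,170,340,275),side=(295,190,410,280)).items():
    f=S[n]['frame'];h=cv2.cvtColor(f,cv2.COLOR_RGB2HSV)
    m=(((h[...,0]<6)|(h[...,0]>174))&(h[...,1]>150)&(h[...,2]>70)).astype(np.uint8)
    w=np.zeros_like(m);w[y0:y1,x0:x1]=m[y0:y1,x0:x1]
    v,u=np.nonzero(w);print(n,len(u),u.min(),u.max(),v.min(),v.max())
    if n=='top':
        for r in range(v.min(),v.max()+1,4):
            c=u[v==r]; print(r,c.min() if len(c) else None,c.max() if len(c) else None, onz(S[n],c.mean(),r,.124).round(4) if len(c) else '')
a=cv2.resize(S['top']['frame'][195:300,145:240],None,fx=4.2,fy=4.2,interpolation=cv2.INTER_CUBIC)
b=cv2.resize(S['side']['frame'][250:400,190:340],None,fx=2.6,fy=2.6,interpolation=cv2.INTER_CUBIC)
H=max(a.shape[0],b.shape[0]);im=np.zeros((H,a.shape[1]+b.shape[1],3),np.uint8);im[:a.shape[0],:a.shape[1]]=a;im[:b.shape[0],a.shape[1]:]=b
save({'frame':im},'rack');print(im.shape,a.shape)
E
```

```text
top 166 314 317 182 257
182 315 316 [ 0.6652 -0.0982  0.124 ]
186 315 317 [ 0.6514 -0.0995  0.124 ]
190 315 316 [ 0.6378 -0.0974  0.124 ]
194 315 316 [ 0.6241 -0.0971  0.124 ]
198 315 316 [ 0.6105 -0.0967  0.124 ]
202 315 316 [ 0.5969 -0.0963  0.124 ]
206 315 316 [ 0.5834 -0.096   0.124 ]
210 315 316 [ 0.5699 -0.0956  0.124 ]
214 315 316 [ 0.5564 -0.0952  0.124 ]
218 315 316 [ 0.5429 -0.0949  0.124 ]
222 315 316 [ 0.5295 -0.0945  0.124 ]
226 315 316 [ 0.5162 -0.0942  0.124 ]
230 315 316 [ 0.5028 -0.0938  0.124 ]
234 315 316 [ 0.4895 -0.0935  0.124 ]
238 314 316 [ 0.4763 -0.0914  0.124 ]
242 314 316 [ 0.463  -0.0911  0.124 ]
246 314 316 [ 0.4498 -0.0907  0.124 ]
250 314 316 [ 0.4366 -0.0904  0.124 ]
254 None None 
side 332 311 387 200 260
(441, 789, 3) (441, 399, 3)
```

View pics/rack.png

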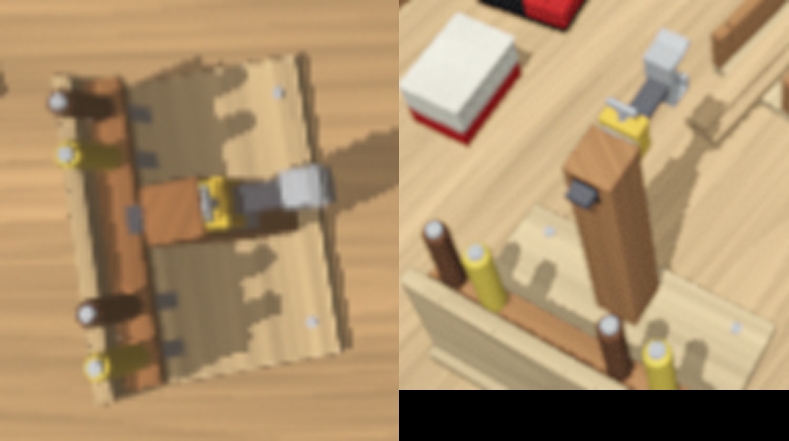

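Rack close-up: the upright's top face has its left corners at crop (138,190) and (147,245), and the hook tip is near (325,186). Next I compute the rack pose from corners seen in both views.

```bash
python3 - <<'E'
from h import *
import pickle
S=pickle.load(open('s0.pkl','rb'));t=S['top'];s=S['side']
T=lambda x,y:(145+(x+.5)/4.2-.5,195+(y+.5)/4.2-.5)
D=lambda x,y:(190+(x-399+.5)/2.6-.5,250+(y+.5)/2.6-.5)
for n,p in dict(lt=(137,190),lb=(147,245),rb=(205,239),tr=(198,180)).items(): print(n,onz(t,*T(*p),.264).round(4))
for n,p in dict(plusy_minusx=(622,202),plusy_plusx_=(567,172),my_px=(600,128),my_mx=(640,152)).items(): print('side',n,onz(s,*D(*p),.264).round(4))
for n,p in dict(b1=(300,55),b2=(342,350)).items(): print(n,onz(t,*T(*p),.012).round(4))
print('tip',onz(t,*T(303,186),.28).round(4),onz(t,*T(240,195),.25))
print(tri(t,T(326,186),s,D(668,50)))
# saw front end top of post, and tube line in side at tri
f=s['frame'];h=cv2.cvtColor(f,cv2.COLOR_RGB2HSV)
m=(((h[...,0]<6)|(h[...,0]>174))&(h[...,1]>150)&(h[...,2]>70))
for u in range(312,388,8):
    v=np.nonzero(m[190:280,u])[0]+190
    if len(v):print(u,v.min(),v.max(),onz(s,u,v.mean(),.124).round(4))
E
```

```text
lt [0.4796 0.3191 0.264 ]
lb [0.4405 0.3113 0.264 ]
rb [0.4437 0.2696 0.264 ]
tr [0.4856 0.2751 0.264 ]
side plusy_minusx [0.4244 0.3116 0.264 ]
side plusy_plusx_ [0.4734 0.3175 0.264 ]
side my_px [0.4792 0.2741 0.264 ]
side my_mx [0.4411 0.2718 0.264 ]
b1 [0.5983 0.272  0.012 ]
b2 [0.3433 0.2349 0.012 ]
tip [0.4791 0.195  0.28  ] [0.47437256 0.24908597 0.25      ]
(array([0.48158628, 0.18484494, 0.26335065]), np.float64(0.006140277093694352))
312 200 220 [ 0.641  -0.0729  0.124 ]
320 204 206 [ 0.6348 -0.1014  0.124 ]
328 209 211 [ 0.6053 -0.0992  0.124 ]
336 213 215 [ 0.5786 -0.1001  0.124 ]
344 218 220 [ 0.5502 -0.0979  0.124 ]
352 222 225 [ 0.5234 -0.0973  0.124 ]
360 226 229 [ 0.4981 -0.0981  0.124 ]
368 232 234 [ 0.4703 -0.0946  0.124 ]
376 236 239 [ 0.445 -0.094  0.124]
384 246 248 [ 0.4113 -0.0792  0.124 ]
```

>>> step_arm(
  plan=[
    [[40, 50, 60, -0.12, 100], [80, 100, 90, -0.24, 100], [120, 140, 90, -0.36, 100], [150, 180, 90, -0.44, 100], [180, 215, 90, -0.44, 100], [210, 250, 90, -0.44, 100], [240, 285, 90, -0.44, 100], [270, 320, 90, -0.44, 100]],
  ],
)

```text
time: 0.82
tool_pos: [0.4208, -0.2647, 0.2912]
ee_rot: [3.141, -0.001, -0.029]
wrist_force: [0.1, -0.7, 0.0]
width: 0.0938
```

>>> step_arm(
  plan=[
    [[30, 35, 0, 0, 100], [60, 70, 0, 0, 100], [60, 80, 0, 0, 100], [60, 80, 0, 0, 100]],
  ],
)

```text
time: 1.15
tool_pos: [0.4813, -0.1828, 0.2902]
ee_rot: [-3.14, 0.001, -0.022]
wrist_force: [-0.5, 0.5, -0.4]
width: 0.0938
```

>>> step_arm(
  plan=[
    [[25, 25, 0, -0.01, 100], [50, 50, 0, -0.01, 100], [75, 75, 0, -0.01, 100], [85, 85, 0, -0.01, 100], [85, 85, 0, -0.01, 100], [85, 85, 0, -0.01, 100]],
  ],
)

```text
time: 1.65
tool_pos: [0.5645, -0.1024, 0.2903]
ee_rot: [3.141, 0.002, -0.038]
wrist_force: [-1.1, -0.6, 0.7]
width: 0.0941
```

```bash
python3 - <<'E'
from h import *
import pickle
s=snap('wrist');save(s,'w1');pickle.dump(s,open('w1.pkl','wb'));print(robot.get_obs()['tool_pos'])
h=cv2.cvtColor(s['frame'],cv2.COLOR_RGB2HSV)
m=(((h[...,0]<6)|(h[...,0]>174))&(h[...,1]>150)&(h[...,2]>70)).astype(np.uint8)
n,l,st,c=cv2.connectedComponentsWithStats(m)
for i in range(1,n):
    if st[i,4]>150: print(st[i],c[i])
E
```

```text
[ 0.56416    -0.10286434  0.29068951]
[ 122    0   83   54 1302] [169.4562212   31.72273425]
[ 16  24  84  49 606] [63.52310231 56.74752475]
[ 308   87   16  226 2367] [315.0887199  198.56907478]
```

View pics/w1.png

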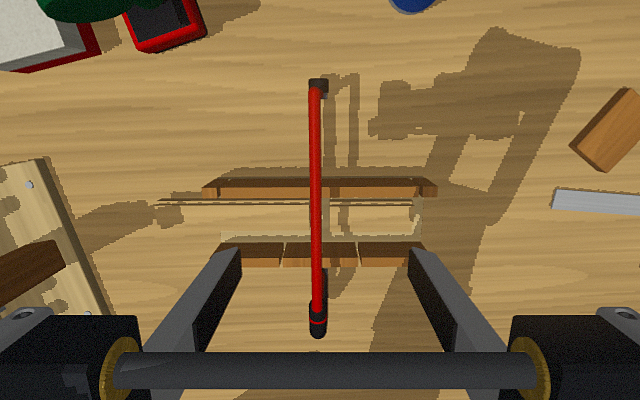

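Wrist view: the red tube runs from (317,92) at the front cap to about (316,305) at the rear post. The saw stands nearly upright in the slots.

```bash
python3 - <<'E'
from h import *
import pickle
s=pickle.load(open('w1.pkl','rb'));S=pickle.load(open('s0.pkl','rb'))
h=cv2.cvtColor(s['frame'],cv2.COLOR_RGB2HSV)
m=(((h[...,0]<6)|(h[...,0]>174))&(h[...,1]>150)&(h[...,2]>60))
for v in list(range(84,100,3))+list(range(110,300,30))+list(range(294,318,3)):
    u=np.nonzero(m[v,280:350])[0]+280
    if len(u): print(v,u.min(),u.max(),onz(s,u.mean(),v,.124).round(4), onz(s,u.mean(),v,.13).round(4)[0], 'w%.1f'%(1e3*np.linalg.norm(onz(s,u.max()+1,v,.124)-onz(s,u.min(),v,.124))))
# height from top-side pair at mid tube: side ray intersect with plane containing wrist line
P=onz(s,315.5,150,.124);Q=onz(s,316,260,.124);o=s['T'][:3,3];N=np.cross(P-o,Q-o)
hs=cv2.cvtColor(S['side']['frame'],cv2.COLOR_RGB2HSV)
ms=(((hs[...,0]<6)|(hs[...,0]>174))&(hs[...,1]>150)&(hs[...,2]>70))
for u in range(324,380,6):
    v=np.nonzero(ms[190:280,u])[0]+190
    o2,d=ray(S['side'],u,v.mean());print((o2+d*(N@(o-o2))/(N@d)).round(4))
E
```

```text
87 311 317 [ 0.6657 -0.097   0.124 ] 0.6654 w6.6
90 309 317 [ 0.663  -0.0961  0.124 ] 0.6628 w8.5
93 308 321 [ 0.6603 -0.0967  0.124 ] 0.6601 w13.2
96 308 322 [ 0.6576 -0.0972  0.124 ] 0.6575 w14.2
99 308 319 [ 0.655  -0.0959  0.124 ] 0.6549 w11.4
110 309 319 [ 0.6449 -0.0962  0.124 ] 0.645 w10.5
140 309 319 [ 0.6167 -0.0949  0.124 ] 0.6173 w10.8
170 310 320 [ 0.5871 -0.0945  0.124 ] 0.5881 w11.0
200 310 320 [ 0.5559 -0.0931  0.124 ] 0.5575 w11.3
230 311 320 [ 0.5231 -0.0921  0.124 ] 0.5252 w10.6
260 311 320 [ 0.4885 -0.0905  0.124 ] 0.4912 w10.9
290 312 323 [ 0.4519 -0.0906  0.124 ] 0.4553 w13.4
294 312 321 [ 0.4469 -0.0898  0.124 ] 0.4504 w11.2
297 312 322 [ 0.443  -0.0902  0.124 ] 0.4466 w12.4
300 312 321 [ 0.4392 -0.0894  0.124 ] 0.4429 w11.3
303 312 322 [ 0.4354 -0.0898  0.124 ] 0.4391 w12.4
306 311 322 [ 0.4315 -0.0891  0.124 ] 0.4353 w13.6
309 312 321 [ 0.4277 -0.0889  0.124 ] 0.4315 w11.4
312 315 318 [ 0.4237 -0.0887  0.124 ] 0.4276 w4.6
315 309 326 [ 0.4198 -0.0897  0.124 ] 0.4237 w20.6
[ 0.617  -0.0964  0.1291]
[ 0.5957 -0.0955  0.1291]
[ 0.5748 -0.0947  0.131 ]
[ 0.5541 -0.0939  0.1291]
[ 0.5339 -0.0931  0.1309]
[ 0.5138 -0.0923  0.1309]
[ 0.4942 -0.0915  0.1327]
[ 0.4746 -0.0907  0.1308]
[ 0.4553 -0.0899  0.1308]
[ 0.4317 -0.0879  0.0877]
```

```bash
python3 - <<'E'
from h import *
import pickle
s=pickle.load(open('w1.pkl','rb'));f=s['frame']
a=cv2.resize(f[70:120,290:350],None,fx=6,fy=6,interpolation=cv2.INTER_NEAREST)
b=cv2.resize(f[290:345,290:350],None,fx=6,fy=6,interpolation=cv2.INTER_NEAREST)
im=np.zeros((330,720,3),np.uint8);im[:300,:360]=a;im[:,360:]=b;save({'frame':im},'ends')
for v in list(range(74,102,2))+list(range(296,342,2)): print(v,f[v,316],onz(s,316,v,.13)[0].round(4))
E
```

```text
74 [181 151  90] 0.6765
76 [186 153 100] 0.6748
78 [86 65 34] 0.6731
80 [58 48 42] 0.6714
82 [50 36 31] 0.6696
84 [61 50 39] 0.6679
86 [56 44 36] 0.6662
88 [135  33  18] 0.6644
90 [152  28   7] 0.6627
92 [163  29  12] 0.6609
94 [162  30   0] 0.6592
96 [160  25  10] 0.6574
98 [164  37  14] 0.6557
100 [162  34   7] 0.6539
296 [180  23   6] 0.4479
298 [179   5  10] 0.4454
300 [178   0   0] 0.4429
302 [177   0   0] 0.4404
304 [174   0   0] 0.4379
306 [179   0   0] 0.4353
308 [178   0   0] 0.4328
310 [176   0   0] 0.4302
312 [148   1  20] 0.4277
314 [25 25 34] 0.4251
316 [33 31 31] 0.4225
318 [31 27 28] 0.4199
320 [16 24 23] 0.4173
322 [191   0   0] 0.4147
324 [61 30 30] 0.4121
326 [25 22 26] 0.4095
328 [41 36 35] 0.4068
330 [20 28 16] 0.4042
332 [22 21 26] 0.4015
334 [23 25 23] 0.3988
336 [29 29 24] 0.3962
338 [ 0  3 13] 0.3935
340 [172 140  87] 0.3908
```

View pics/ends.png

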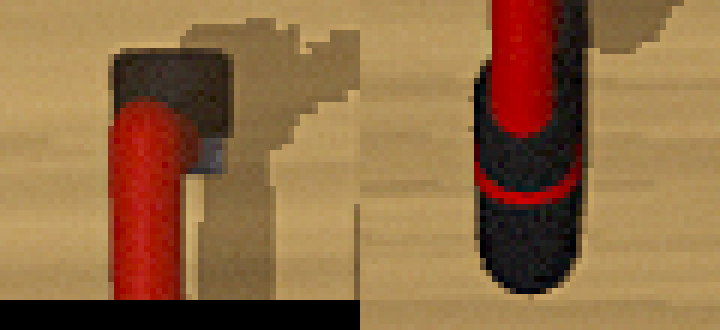

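Red spans 241.8 mm against the expected 241 mm (posts included), so the saw origin is at x ≈ 0.515 and the grip point at about (0.577, -0.0945). Yaw is about -0.03.

>>> step_arm(
  plan=[
    [[6, 4, -30, 0, 100], [13, 8, -60, 0, 100], [13, 8, -90, 0.005, 100], [13, 8, -110, 0.005, 100], [13, 8, -110, 0.005, 100], [13, 8, -110, 0.005, 100]],
  ],
)

```text
time: 2.2
tool_pos: [0.5764, -0.0949, 0.1802]
ee_rot: [3.142, 0.003, -0.035]
wrist_force: [-0.4, 0.9, 0.7]
width: 0.0943
```

```bash
cat > tube.py <<'E'
from h import *
s=snap('wrist');o=robot.get_obs();print(o['tool_pos'].round(4),o['ee_rot'].round(4))
h=cv2.cvtColor(s['frame'],cv2.COLOR_RGB2HSV)
m=(((h[...,0]<6)|(h[...,0]>174))&(h[...,1]>150)&(h[...,2]>60))
for v in range(4,330,12):
    u=np.nonzero(m[v,250:390])[0]+250
    if len(u): print(v,u.min(),u.max(),onz(s,u.mean(),v,.124).round(4))
E
python3 tube.py
```

```text
[ 0.5777 -0.0949  0.1823] [ 3.1408e+00 -1.4000e-03 -3.5100e-02]
100 315 327 [ 0.664 -0.096  0.124]
112 314 330 [ 0.6565 -0.0963  0.124 ]
124 314 330 [ 0.6489 -0.096   0.124 ]
136 314 329 [ 0.6412 -0.0955  0.124 ]
148 314 330 [ 0.6333 -0.0961  0.124 ]
160 314 330 [ 0.6252 -0.0953  0.124 ]
172 314 329 [ 0.617  -0.0947  0.124 ]
184 315 330 [ 0.6086 -0.0949  0.124 ]
196 315 329 [ 0.6    -0.0948  0.124 ]
208 315 330 [ 0.5912 -0.095   0.124 ]
220 315 330 [ 0.5823 -0.0942  0.124 ]
232 315 330 [ 0.5732 -0.0938  0.124 ]
244 315 330 [ 0.5638 -0.0935  0.124 ]
256 315 330 [ 0.5543 -0.0932  0.124 ]
268 315 329 [ 0.5446 -0.0923  0.124 ]
280 316 329 [ 0.5346 -0.0924  0.124 ]
292 316 330 [ 0.5244 -0.0924  0.124 ]
304 316 330 [ 0.514  -0.0921  0.124 ]
316 316 329 [ 0.5034 -0.0913  0.124 ]
328 316 330 [ 0.4925 -0.0913  0.124 ]
```

>>> step_arm(
  plan=[
    [[0, 1, -25, 0.004, 100], [0, 1, -50, 0.004, 100], [0, 1, -68, 0.004, 100], [0, 1, -76, 0.004, 100], [0, 1, -76, 0.004, 100], [0, 1, -76, 0.004, 100]],
  ],
)

```text
time: 2.75
tool_pos: [0.5789, -0.0931, 0.1069]
ee_rot: [3.141, -0.003, -0.03]
wrist_force: [0.1, 0.9, 0.6]
width: 0.094
```

>>> step_arm(
  plan=[
    [[0, 0, 0, 0, 60], [0, 0, 0, 0, 40], [0, 0, 0, 0, 22], [0, 0, 0, 0, 18], [0, 0, 0, 0, 10], [0, 0, 0, 0, 5], [0, 0, 0, 0, 5], [0, 0, 0, 0, 5]],
  ],
)

```text
time: 3.42
tool_pos: [0.5779, -0.0925, 0.1048]
ee_rot: [3.142, 0.0, -0.029]
wrist_force: [0.4, 0.4, 0.8]
width: 0.0438
```

>>> step_arm(
  plan=[
    [[0, 0, 0, 0, 0], [0, 0, 0, 0, 0], [0, 0, 0, 0, 0], [0, 0, 0, 0, 0], [0, 0, 0, 0, 0], [0, 0, 0, 0, 0], [0, 0, 0, 0, 0], [0, 0, 0, 0, 0]],
  ],
)

```text
time: 4.08
tool_pos: [0.5779, -0.0927, 0.1049]
ee_rot: [3.141, -0.0, -0.029]
wrist_force: [-1.1, -0.0, -0.3]
width: 0.0102
```

>>> step_arm(
  plan=[
    [[0, 0, 2, 0, 0], [0, 0, 5, 0, 0], [0, 0, 9, 0, 0], [0, 0, 14, 0, 0], [0, 0, 20, 0, 0], [0, 0, 20, 0, 0]],
  ],
)

```text
time: 4.58
tool_pos: [0.579, -0.0924, 0.1269]
ee_rot: [3.141, -0.003, -0.029]
wrist_force: [0.0, -0.8, -2.8]
width: 0.0109
```

>>> step_arm(
  plan=[
    [[0, 0, 12, 0, 0], [0, 0, 26, 0, 0], [0, 0, 42, 0, 0], [0, 0, 60, 0, 0], [0, 0, 80, 0, 0], [0, 0, 97, 0, 0], [0, 0, 110, 0, 0], [0, 0, 110, 0, 0]],
  ],
)

```text
time: 5.25
tool_pos: [0.5795, -0.0926, 0.2399]
ee_rot: [3.14, -0.008, -0.029]
wrist_force: [-0.0, -0.9, -2.0]
width: 0.0111
```

```bash
python3 - <<'E'
from h import *
import pickle
S={}
o=robot.get_obs();print(o['tool_pos'].round(4),o['ee_rot'].round(4),o['wrist_force'].round(2),o['wrist_torque'].round(3),o['width'])
for n in('side','wrist','top'):S[n]=snap(n)
pickle.dump(S,open('s1.pkl','wb'))
a=cv2.resize(S['side']['frame'][100:330,230:500],None,fx=2,fy=2);b=S['wrist']['frame'][:,200:450]
im=np.zeros((460,790,3),np.uint8);im[:460,:540]=a;im[:400,540:]=b;save({'frame':im},'lift')
E
```

```text
[ 0.5795 -0.0926  0.2399] [ 3.1402 -0.008  -0.0289] [-0.04 -0.95 -1.98] [ 0.063 -0.122  0.018] 0.011065513744080773
```

View pics/lift.png

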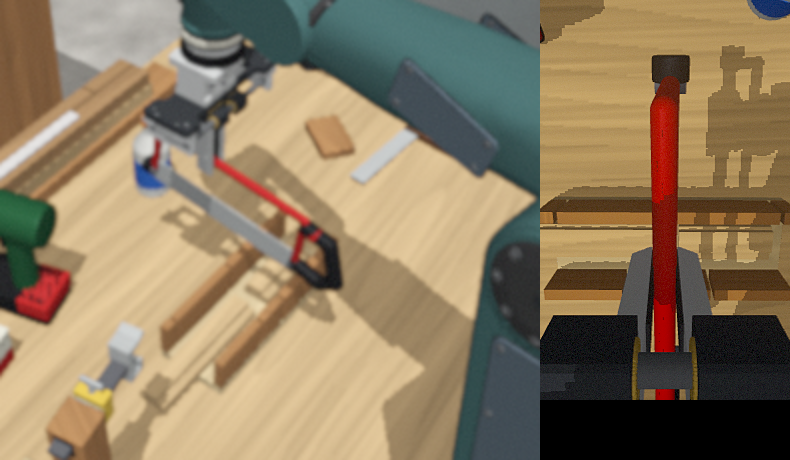

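Lifted clean out of the box. In the side view the tube is visible from crop (215,160) to (310,222). Next I check the pitch by intersecting side-view rays with the saw's vertical plane.

```bash
cat > pitch.py <<'E'
from h import *
import sys
def pitch(s,P,yaw,win):
    N=np.array([-np.sin(yaw),np.cos(yaw),0]);x0,x1,y0,y1=win
    h=cv2.cvtColor(s['frame'],cv2.COLOR_RGB2HSV)
    m=(((h[...,0]<6)|(h[...,0]>174))&(h[...,1]>150)&(h[...,2]>60)).astype(np.uint8)
    w=np.zeros_like(m);w[y0:y1,x0:x1]=m[y0:y1,x0:x1];q=[]
    for u in range(x0,x1):
        v=np.nonzero(w[:,u])[0]
        if 1<=len(v)<=8:
            o,d=ray(s,u,v.mean());X=o+d*(N@(P-o))/(N@d);q.append((u,*X))
    return np.array(q)
E
python3 - <<'E'
from pitch import *
import pickle
S=pickle.load(open('s1.pkl','rb'));S0=pickle.load(open('s0.pkl','rb'))
q=pitch(S['side'],np.array([.5795,-.0926,.259]),-.03,(334,386,170,225));print(q[::6].round(4));c=np.polyfit(q[:,1],q[:,3],1);print('now',c)
q=pitch(S0['side'],np.array([.5795,-.094,.124]),-.03,(322,374,190,250));print(q[::8].round(4));print('start',np.polyfit(q[:,1],q[:,3],1))
w=S['wrist'];Tt=w['T']@np.linalg.inv(np.array(w['T_tool_cam']))
for a in np.radians([-4,-2,0,2,4,6]):  # nose up angle
    f=lambda x,z:Tt@np.array([x*np.cos(a)+z*np.sin(a),0,-19*1e-3-(x*np.sin(a)-0)+z*np.cos(a),1])
    print(np.degrees(a),[np.round(proj(w,f(x,z)[:3]),1) for x,z in((.088,0),(.084,-.006),(.088,.1))])
h=cv2.cvtColor(w['frame'],cv2.COLOR_RGB2HSV);m=(((h[...,0]<6)|(h[...,0]>174))&(h[...,1]>150)&(h[...,2]>60))
for v in list(range(70,110,4))+[150,200,250]:
    u=np.nonzero(m[v,290:350])[0]+290;print(v,(u.min(),u.max()) if len(u) else '')
E
```

```text
[[ 3.380e+02  5.684e-01 -9.230e-02  2.592e-01]
 [ 3.440e+02  5.495e-01 -9.170e-02  2.564e-01]
 [ 3.500e+02  5.308e-01 -9.110e-02  2.536e-01]
 [ 3.560e+02  5.122e-01 -9.060e-02  2.509e-01]
 [ 3.620e+02  4.940e-01 -9.000e-02  2.498e-01]
 [ 3.680e+02  4.759e-01 -8.950e-02  2.471e-01]
 [ 3.740e+02  4.580e-01 -8.900e-02  2.444e-01]
 [ 3.840e+02  4.272e-01 -8.800e-02  2.273e-01]]
now [0.19562411 0.1509259 ]
[[ 3.220e+02  6.231e-01 -9.530e-02  1.323e-01]
 [ 3.300e+02  5.949e-01 -9.450e-02  1.305e-01]
 [ 3.380e+02  5.673e-01 -9.360e-02  1.308e-01]
 [ 3.460e+02  5.402e-01 -9.280e-02  1.310e-01]
 [ 3.540e+02  5.137e-01 -9.200e-02  1.312e-01]
 [ 3.620e+02  4.876e-01 -9.120e-02  1.314e-01]
 [ 3.700e+02  4.618e-01 -9.050e-02  1.297e-01]]
start [0.00454652 0.12849519]
-4.0 [array([323.8,  97.2]), array([323.8, 105.4]), array([323.8, 110.6])]
-2.0 [array([323.8,  96.7]), array([323.8, 105.5]), array([323.8, 105.4])]
0.0 [array([323.8,  96.4]), array([323.8, 105.8]), array([323.8, 100.2])]
2.0 [array([323.8,  96.3]), array([323.8, 106.5]), array([323.8,  95. ])]
4.0 [array([323.8,  96.5]), array([323.8, 107.4]), array([323.8,  89.8])]
6.000000000000001 [array([323.8,  97. ]), array([323.8, 108.6]), array([323.8,  84.6])]
70 
74 
78 (np.int64(325), np.int64(336))
82 (np.int64(321), np.int64(337))
86 (np.int64(319), np.int64(339))
90 (np.int64(317), np.int64(337))
94 (np.int64(316), np.int64(337))
98 (np.int64(314), np.int64(338))
102 (np.int64(312), np.int64(338))
106 (np.int64(311), np.int64(337))
150 (np.int64(311), np.int64(337))
200 (np.int64(311), np.int64(336))
250 (np.int64(313), np.int64(336))
```

The tail droops about 7.5° in the grip, so the balance point sits about 8 mm below the grasp. I rise and move toward the rack for a wrist-camera fix on the hook.

>>> step_arm(
  plan=[
    [[-5, 5, 15, 0.02, 0], [-15, 20, 35, 0.04, 0], [-25, 40, 55, 0.07, 0], [-35, 62, 75, 0.09, 0], [-45, 84, 95, 0.11, 0], [-55, 106, 115, 0.13, 0], [-65, 128, 135, 0.15, 0], [-72, 145, 148, 0.165, 0]],
  ],
)

```text
time: 6.07
tool_pos: [0.5048, 0.0541, 0.3839]
ee_rot: [-3.141, 0.0, 0.138]
wrist_force: [0.4, -0.4, -2.5]
width: 0.0108
```

>>> step_arm(
  plan=[
    [[0, 10, 5, 0, 0], [0, 15, 5, 0, 0], [0, 15, 5, 0, 0], [0, 15, 5, 0, 0], [0, 15, 5, 0, 0]],
  ],
)

```text
time: 6.48
tool_pos: [0.5061, 0.0666, 0.3856]
ee_rot: [3.141, 0.004, 0.134]
wrist_force: [-0.1, 0.0, -3.5]
width: 0.0108
```

```bash
python3 - <<'E'
from h import *
import pickle
o=robot.get_obs();print(o['tool_pos'].round(4),o['ee_rot'].round(4),o['wrist_force'].round(2),o['wrist_torque'].round(3))
s=snap('wrist');save(s,'w2');S={'wrist':s,'side':snap('side'),'top':snap('top')};pickle.dump(S,open('s2.pkl','wb'))
E
```

```text
[0.5061 0.0666 0.3856] [3.1414 0.004  0.1343] [-0.15  0.02 -3.53] [ 0.066 -0.207  0.05 ]
```

View pics/w2.png

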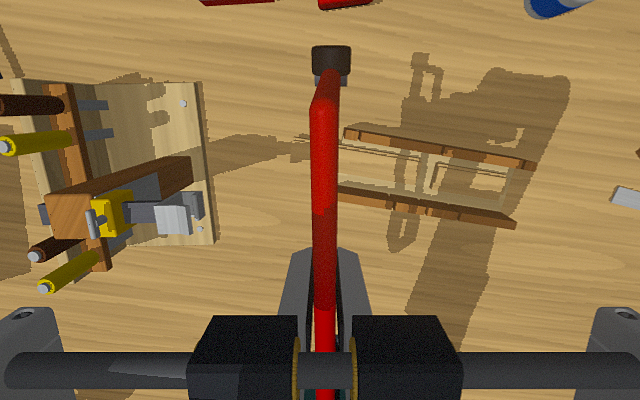

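Wrist view: the upright's top corners are at (47,196) and (54,238), the hook's nose plate at (153–192, 206–236), and the base edge runs from (199,82) to (215,242). Computing those positions.

```bash
python3 - <<'E'
from pitch import *
import pickle
S=pickle.load(open('s2.pkl','rb'));s=S['wrist']
a=lambda p,q,z:(onz(s,*p,z).round(4),onz(s,*q,z).round(4),np.arctan2(*(onz(s,*p,z)-onz(s,*q,z))[[1,0]]).round(4))
print('base',a((200,84),(215,242),.012))
print('upr left',a((47,196),(54,238),.264))
print('nose R',a((187,206),(192,231),.28))
print('nose L',a((153,206),(159,236),.28))
A,B=onz(s,47,196,.264),onz(s,54,238,.264);psi=.14
print('centre',((A+B)/2+.022*np.array([np.sin(psi),-np.cos(psi),0])).round(4))
im=cv2.resize(s['frame'][150:280,20:230],None,fx=3.7,fy=3.7,interpolation=cv2.INTER_CUBIC);save({'frame':im},'w2c')
o=robot.get_obs();q=pitch(S['side'],o['tool_pos']+[0,0,.019],o['ee_rot'][2],(200,500,60,300));print(q[::8].round(3))
E
```

```text
base (array([0.5945, 0.2658, 0.012 ]), array([0.3423, 0.2325, 0.012 ]), np.float64(0.1315))
upr left (array([0.4793, 0.3129, 0.264 ]), array([0.439 , 0.3103, 0.264 ]), np.float64(0.0638))
nose R (array([0.4922, 0.1827, 0.28  ]), array([0.4699, 0.1779, 0.28  ]), np.float64(0.2115))
nose L (array([0.4883, 0.2115, 0.28  ]), array([0.4613, 0.2065, 0.28  ]), np.float64(0.1831))
centre [0.4622 0.2898 0.264 ]
[[ 2.000e+02  1.035e+00  1.380e-01 -4.220e-01]
 [ 2.080e+02  9.920e-01  1.330e-01 -4.050e-01]
 [ 2.240e+02  8.900e-01  1.190e-01 -2.770e-01]
 [ 2.320e+02  8.360e-01  1.110e-01 -1.750e-01]
 [ 2.790e+02  6.060e-01  8.000e-02  3.510e-01]
 [ 3.290e+02  4.820e-01  6.300e-02  4.030e-01]
 [ 3.370e+02  4.640e-01  6.100e-02  4.000e-01]
 [ 3.450e+02  4.450e-01  5.900e-02  3.950e-01]
 [ 3.530e+02  4.280e-01  5.600e-02  3.920e-01]
 [ 3.610e+02  4.100e-01  5.400e-02  3.900e-01]
 [ 3.690e+02  3.920e-01  5.100e-02  3.860e-01]
 [ 3.860e+02  3.530e-01  4.600e-02  3.550e-01]]
```

View pics/w2c.png

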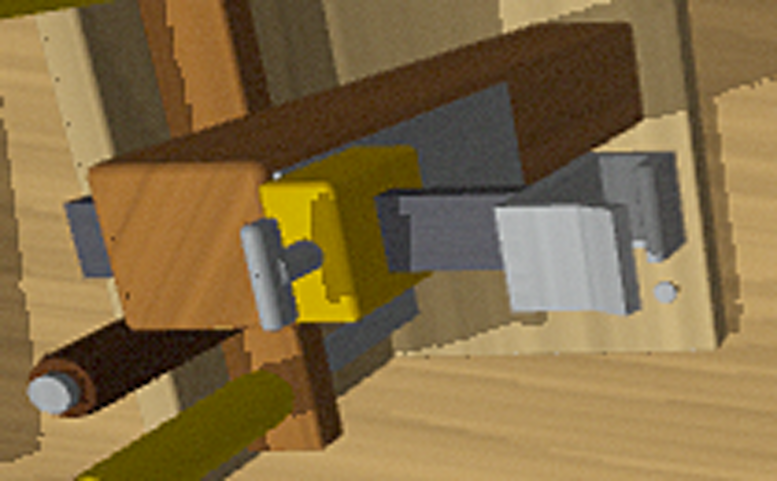

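Hook geometry: the nose runs from y ≈ 0.209 to 0.180 around x ≈ 0.477, and rack yaw is about 0.138. I expect back contact with the tube axis at y ≈ 0.199. Next I go to mouth_front, allowing for the droop.

>>> step_arm(
  plan=[
    [[15, 20, 0, 0.004, 0], [30, 42, -5, 0.004, 0], [40, 60, -20, 0.004, 0], [40, 72, -40, 0.004, 0], [40, 74, -62, 0.004, 0], [40, 74, -85, 0.004, 0], [40, 74, -110, 0.004, 0], [40, 74, -125, 0.004, 0]],
  ],
)

```text
time: 7.3
tool_pos: [0.545, 0.141, 0.2591]
ee_rot: [3.141, 0.005, 0.139]
wrist_force: [0.2, 0.2, -4.5]
width: 0.0112
```

>>> step_arm(
  plan=[
    [[0, 0, -6, 0, 0], [0, 0, -9, 0, 0], [0, 0, -9, 0, 0], [0, 0, -9, 0, 0]],
  ],
)

```text
time: 7.63
tool_pos: [0.5465, 0.1414, 0.2553]
ee_rot: [3.141, -0.002, 0.139]
wrist_force: [-0.0, 0.0, -2.9]
width: 0.0109
```

```bash
python3 - <<'E'
from pitch import *
import pickle
o=robot.get_obs();print(o['tool_pos'].round(4),o['ee_rot'].round(4),o['wrist_force'].round(2),o['wrist_torque'].round(3))
S={n:snap(n) for n in('side','wrist','top')};pickle.dump(S,open('s3.pkl','wb'))
q=pitch(S['side'],o['tool_pos']+[0,0,.019],o['ee_rot'][2],(240,420,150,330));print(q[::5].round(4))
a=cv2.resize(S['side']['frame'][150:350,200:420],None,fx=2.2,fy=2.2,interpolation=cv2.INTER_CUBIC);b=S['wrist']['frame'][:400,30:340]
im=np.zeros((440,794,3),np.uint8);im[:440,:484]=a;im[:400,484:]=b;save({'frame':im},'mouth')
E
```

```text
[0.5465 0.1414 0.2553] [ 3.1415e+00 -2.4000e-03  1.3940e-01] [-0.02  0.02 -2.95] [ 0.084 -0.124  0.018]
[[2.570e+02 6.318e-01 1.533e-01 1.727e-01]
 [2.890e+02 5.337e-01 1.396e-01 2.756e-01]
 [2.940e+02 5.212e-01 1.378e-01 2.727e-01]
 [2.990e+02 5.089e-01 1.361e-01 2.698e-01]
 [3.040e+02 4.966e-01 1.344e-01 2.669e-01]
 [3.090e+02 4.843e-01 1.326e-01 2.639e-01]
 [3.140e+02 4.720e-01 1.309e-01 2.628e-01]
 [3.190e+02 4.600e-01 1.292e-01 2.581e-01]
 [3.240e+02 4.478e-01 1.275e-01 2.588e-01]
 [3.290e+02 4.358e-01 1.258e-01 2.577e-01]
 [3.340e+02 4.238e-01 1.242e-01 2.530e-01]
 [3.450e+02 3.975e-01 1.205e-01 2.385e-01]
 [3.500e+02 3.855e-01 1.188e-01 2.334e-01]]
```

View pics/mouth.png

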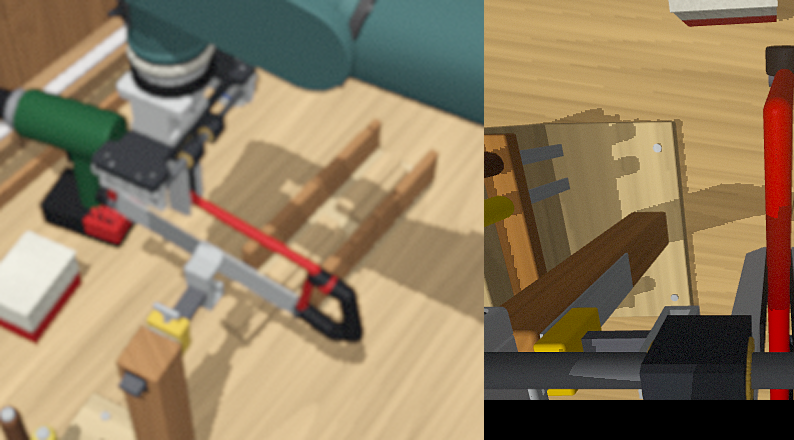

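The mouth and the tube are lined up and the droop is now about 11.5°. I lower 7 mm to put the balance point at 0.255, then move in along rack +y (-0.138, 0.99).

>>> step_arm(
  plan=[
    [[0, 0, -4, 0, 0], [0, 0, -7, 0, 0], [-1, 6, -7, 0, 0], [-2, 14, -7, 0, 0], [-3, 22, -7, 0, 0], [-4, 30, -7, 0, 0], [-5, 36, -7, 0, 0], [-5.5, 40, -7, 0, 0]],
  ],
)

```text
time: 8.45
tool_pos: [0.5401, 0.1829, 0.247]
ee_rot: [-3.141, -0.0, 0.141]
wrist_force: [0.4, -0.5, -3.2]
width: 0.0109
```

>>> step_arm(
  plan=[
    [[0, 0, 0, 0, 0], [-0.3, 2, 0, 0, 0], [-0.6, 4, 0, 0, 0], [-0.8, 6, 0, 0, 0], [-1.1, 8, 0, 0, 0], [-1.4, 10, 0, 0, 0], [-1.4, 10, 0, 0, 0], [-1.4, 10, 0, 0, 0]],
  ],
)

```text
time: 9.12
tool_pos: [0.539, 0.1915, 0.2468]
ee_rot: [3.141, 0.0, 0.14]
wrist_force: [0.4, -0.0, -3.4]
width: 0.0112
```

```bash
python3 - <<'E'
from pitch import *
o=robot.get_obs();print(o['tool_pos'].round(4),o['ee_rot'].round(4),o['wrist_force'].round(2),o['wrist_torque'].round(3))
s=snap('side');q=pitch(s,o['tool_pos']+[0,0,.019],o['ee_rot'][2],(220,420,150,330));print(q[::5].round(4))
save({'frame':cv2.resize(s['frame'][200:330,230:380],None,fx=4,fy=4,interpolation=cv2.INTER_CUBIC)},'in')
E
```

```text
[0.539  0.1915 0.2468] [3.1414e+00 1.0000e-04 1.3980e-01] [ 0.43 -0.05 -3.37] [ 0.028 -0.112  0.005]
[[ 2.200e+02  7.469e-01  2.208e-01 -4.890e-02]
 [ 2.250e+02  7.178e-01  2.167e-01  5.700e-03]
 [ 2.300e+02  6.904e-01  2.128e-01  5.880e-02]
 [ 2.350e+02  6.662e-01  2.094e-01  1.027e-01]
 [ 2.790e+02  5.208e-01  1.889e-01  2.666e-01]
 [ 2.840e+02  5.087e-01  1.872e-01  2.621e-01]
 [ 3.010e+02  4.676e-01  1.815e-01  2.557e-01]
 [ 3.060e+02  4.557e-01  1.798e-01  2.531e-01]
 [ 3.110e+02  4.438e-01  1.781e-01  2.523e-01]
 [ 3.160e+02  4.321e-01  1.765e-01  2.478e-01]
 [ 3.210e+02  4.203e-01  1.748e-01  2.451e-01]
 [ 3.320e+02  3.947e-01  1.712e-01  2.397e-01]
 [ 3.370e+02  3.828e-01  1.695e-01  2.143e-01]
 [ 3.420e+02  3.716e-01  1.680e-01  2.381e-01]]
```

View pics/in.png

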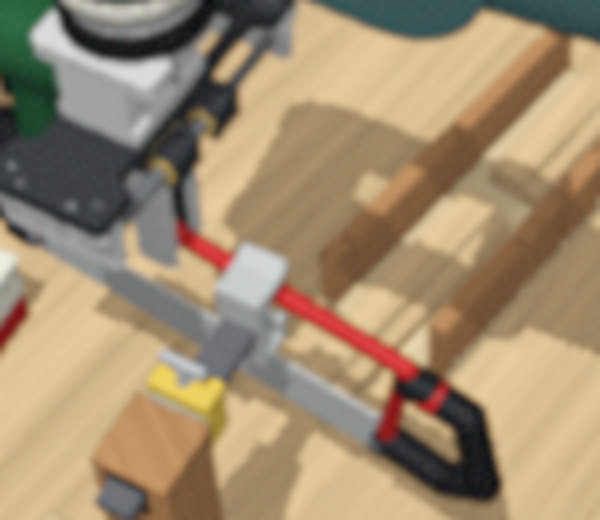

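The tube enters under the nose (nose at crop (255,265)) with no contact. The balance point is centred on the hook and the height is right. I continue in small steps, feeling for the back.

>>> step_arm(
  plan=[
    [[-0.2, 1.5, 0, 0, 0], [-0.4, 3, 0, 0, 0], [-0.6, 4.5, 0, 0, 0], [-0.8, 6, 0, 0, 0], [-1, 7.5, 0, 0, 0], [-1.2, 9, 0, 0, 0], [-1.2, 9, 0, 0, 0]],
  ],
)

```text
time: 9.75
tool_pos: [0.5377, 0.2009, 0.2468]
ee_rot: [-3.141, 0.0, 0.14]
wrist_force: [-0.3, -0.4, -4.7]
width: 0.0108
```

>>> step_arm(
  plan=[
    [[-0.1, 0.7, 0, 0, 0], [-0.2, 1.4, 0, 0, 0], [-0.3, 2, 0, 0, 0], [-0.3, 2, 0, 0, 0]],
  ],
)

```text
time: 10.08
tool_pos: [0.5375, 0.2026, 0.2469]
ee_rot: [3.142, -0.0, 0.14]
wrist_force: [-0.2, 0.1, -4.1]
width: 0.0108
```

>>> step_arm(
  plan=[
    [[-0.1, 0.7, 0, 0, 0], [-0.2, 1.4, 0, 0, 0], [-0.3, 2, 0, 0, 0], [-0.3, 2, 0, 0, 0]],
  ],
)

```text
time: 10.42
tool_pos: [0.5372, 0.2046, 0.2468]
ee_rot: [3.142, 0.0, 0.14]
wrist_force: [-0.1, -0.6, -4.0]
width: 0.0111
```

>>> step_arm(
  plan=[
    [[-0.1, 0.7, 0, 0, 0], [-0.2, 1.4, 0, 0, 0], [-0.2, 1.4, 0, 0, 0]],
  ],
)

```text
time: 10.67
tool_pos: [0.537, 0.2061, 0.2468]
ee_rot: [-3.142, 0.0, 0.14]
wrist_force: [-0.2, -0.7, -4.1]
width: 0.0111
```

>>> step_arm(
  plan=[
    [[-0.1, 0.7, 0, 0, 0], [-0.2, 1.4, 0, 0, 0], [-0.2, 1.4, 0, 0, 0]],
  ],
)

```text
time: 10.92
tool_pos: [0.5367, 0.2075, 0.2468]
ee_rot: [-3.142, 0.0, 0.14]
wrist_force: [-0.2, -0.2, -4.0]
width: 0.0109
```

>>> step_arm(
  plan=[
    [[-0.1, 0.7, 0, 0, 0], [-0.2, 1.4, 0, 0, 0], [-0.2, 1.4, 0, 0, 0]],
  ],
)

```text
time: 11.17
tool_pos: [0.5366, 0.2088, 0.2468]
ee_rot: [3.141, -0.0, 0.14]
wrist_force: [0.6, -0.2, -3.3]
width: 0.0111
```

>>> step_arm(
  plan=[
    [[-0.1, 0.7, 0, 0, 0], [-0.2, 1.4, 0, 0, 0], [-0.2, 1.4, 0, 0, 0]],
  ],
)

```text
time: 11.42
tool_pos: [0.5365, 0.2097, 0.2469]
ee_rot: [3.14, -0.0, 0.14]
wrist_force: [1.2, -1.8, -3.6]
width: 0.0109
```

>>> step_arm(
  plan=[
    [[-0.1, 0.6, 0, 0, 0], [-0.1, 0.6, 0, 0, 0]],
  ],
)

```text
time: 11.58
tool_pos: [0.5365, 0.2101, 0.2469]
ee_rot: [3.14, -0.0, 0.139]
wrist_force: [1.6, -2.6, -2.5]
width: 0.0108
```

```bash
cat > st.py <<'E'
from h import *
import time
o=robot.get_obs();print(o['tool_pos'].round(4),o['ee_rot'].round(4),o['wrist_force'].round(2),o['wrist_torque'].round(3))
E
python3 st.py
```

```text
[0.5365 0.2101 0.2469] [ 3.1402e+00 -2.0000e-04  1.3930e-01] [ 1.61 -2.6  -2.52] [-0.595 -0.25   0.103]
```

Contact is felt: Fy went from about -0.3 to -2.6 N, with a yaw moment of the right sign. I back off 1 mm, inside the 2 mm play, and lower.

>>> step_arm(
  plan=[
    [[0.1, -1, 0, 0, 0], [0.1, -1, 0, 0, 0], [0.1, -1, -2, 0, 0], [0.1, -1, -4, 0, 0], [0.1, -1, -6, 0, 0], [0.1, -1, -8, 0, 0], [0.1, -1, -10, 0, 0], [0.1, -1, -10, 0, 0]],
  ],
)

```text
time: 12.25
tool_pos: [0.5361, 0.2097, 0.2361]
ee_rot: [3.141, 0.001, 0.14]
wrist_force: [0.2, -2.4, -2.4]
width: 0.011
```

>>> step_arm(
  plan=[
    [[0, 0, -1, 0, 0], [0, 0, -2, 0, 0], [0, 0, -3, 0, 0], [0, 0, -3, 0, 0]],
  ],
)

```text
time: 12.58
tool_pos: [0.5364, 0.2097, 0.2336]
ee_rot: [3.142, 0.0, 0.14]
wrist_force: [0.0, -2.7, -2.4]
width: 0.0112
```

>>> step_arm(
  plan=[
    [[0.1, -0.6, 0, 0, 0], [0.2, -1.2, 0, 0, 0], [0.2, -1.2, 0, 0, 0]],
  ],
)

```text
time: 12.83
tool_pos: [0.5365, 0.209, 0.2336]
ee_rot: [-3.141, 0.0, 0.14]
wrist_force: [-0.1, -1.2, -4.0]
width: 0.0111
```

```bash
python3 st.py
```

```text
[0.5365 0.209  0.2336] [-3.1407e+00  3.0000e-04  1.4000e-01] [-0.15 -1.2  -3.97] [-0.032 -0.191  0.069]
```

>>> step_arm(
  plan=[
    [[0.1, -0.8, 0, 0, 0], [0.1, -0.8, 0, 0, 0], [0.1, -0.8, -1, 0, 0], [0.1, -0.8, -2, 0, 0], [0.1, -0.8, -2, 0, 0]],
  ],
)

```text
time: 13.25
tool_pos: [0.5365, 0.2078, 0.2314]
ee_rot: [-3.142, 0.001, 0.14]
wrist_force: [-0.5, -0.6, -2.9]
width: 0.0108
```

>>> step_arm(
  plan=[
    [[0, 0, -1, 0, 0], [0, 0, -2, 0, 0], [0, 0, -2, 0, 0]],
  ],
)

```text
time: 13.5
tool_pos: [0.5367, 0.2078, 0.2297]
ee_rot: [-3.142, 0.0, 0.14]
wrist_force: [0.9, -0.5, -3.6]
width: 0.0108
```

```bash
python3 st.py
```

```text
[0.5367 0.2078 0.2297] [-3.1416  0.      0.1398] [ 0.87 -0.46 -3.58] [ 0.082 -0.053 -0.021]
```

Free in y. Axis at the hook is about 0.236, so I keep lowering.

>>> step_arm(
  plan=[
    [[0, 0, -0.7, 0, 0], [0, 0, -1.5, 0, 0], [0, 0, -1.5, 0, 0]],
  ],
)

```text
time: 13.75
tool_pos: [0.5369, 0.2078, 0.2286]
ee_rot: [-3.142, -0.001, 0.14]
wrist_force: [0.0, 0.1, -1.7]
width: 0.0111
```

>>> step_arm(
  plan=[
    [[0, 0, -0.7, 0, 0], [0, 0, -1.5, 0, 0], [0, 0, -1.5, 0, 0]],
  ],
)

```text
time: 14.0
tool_pos: [0.537, 0.2078, 0.2272]
ee_rot: [-3.142, -0.001, 0.14]
wrist_force: [1.0, 0.5, 0.4]
width: 0.0111
```

>>> step_arm(
  plan=[
    [[0, 0, -0.7, 0, 0], [0, 0, -1.5, 0, 0], [0, 0, -1.5, 0, 0]],
  ],
)

```text
time: 14.25
tool_pos: [0.5371, 0.2078, 0.2258]
ee_rot: [-3.142, -0.001, 0.14]
wrist_force: [2.6, 0.2, 0.4]
width: 0.011
```

The hook is taking the load (Fz from -3.6 to +0.4 N), with touch-down near axis 0.2326. I keep lowering the grip gently to level the saw about the hook.

>>> step_arm(
  plan=[
    [[0.2, 0, -0.7, 0, 0], [0.4, 0, -1.5, 0, 0], [0.5, 0, -2, 0, 0], [0.5, 0, -2, 0, 0]],
  ],
)

```text
time: 14.58
tool_pos: [0.5375, 0.2078, 0.2237]
ee_rot: [-3.142, -0.001, 0.14]
wrist_force: [2.9, 1.0, 3.3]
width: 0.0108
```

>>> step_arm(
  plan=[
    [[0.2, 0, -0.7, 0, 0], [0.4, 0, -1.5, 0, 0], [0.5, 0, -2, 0, 0], [0.5, 0, -2, 0, 0]],
  ],
)

```text
time: 14.92
tool_pos: [0.5379, 0.2077, 0.2213]
ee_rot: [3.142, -0.001, 0.14]
wrist_force: [2.6, -0.2, 2.5]
width: 0.011
```

```bash
cat > pp.py <<'E'
from pitch import *
o=robot.get_obs();print(o['tool_pos'].round(4),o['ee_rot'].round(4),o['wrist_force'].round(2),o['wrist_torque'].round(3))
s=snap('side');q=pitch(s,o['tool_pos']+[0,0,.019],o['ee_rot'][2],(270,340,180,330));print(q[::4].round(4));g=q[(q[:,1]>.41)&(q[:,1]<.53)&(q[:,3]>.2)];print(np.polyfit(g[:,1],g[:,3],1))
E
python3 pp.py
```

```text
[0.5379 0.2077 0.2213] [ 3.1415e+00 -5.0000e-04  1.3970e-01] [ 2.58 -0.21  2.48] [ 0.136 -0.325  0.067]
[[2.710e+02 5.299e-01 2.066e-01 2.499e-01]
 [2.750e+02 5.207e-01 2.053e-01 2.416e-01]
 [2.790e+02 5.106e-01 2.039e-01 2.412e-01]
 [2.830e+02 5.012e-01 2.025e-01 2.348e-01]
 [3.000e+02 4.591e-01 1.966e-01 2.387e-01]
 [3.040e+02 4.496e-01 1.953e-01 2.363e-01]
 [3.080e+02 4.401e-01 1.940e-01 2.339e-01]
 [3.120e+02 4.306e-01 1.926e-01 2.334e-01]
 [3.160e+02 4.211e-01 1.913e-01 2.329e-01]
 [3.200e+02 4.117e-01 1.900e-01 2.324e-01]
 [3.240e+02 4.023e-01 1.886e-01 2.318e-01]
 [3.320e+02 3.836e-01 1.860e-01 2.015e-01]
 [3.360e+02 3.745e-01 1.847e-01 2.187e-01]]
[0.09717535 0.19219087]
```

>>> step_arm(
  plan=[
    [[0.2, 0, -0.7, 0, 0], [0.4, 0, -1.5, 0, 0], [0.5, 0, -2.2, 0, 0], [0.6, 0, -3, 0, 0], [0.6, 0, -3, 0, 0]],
  ],
)

```text
time: 15.38
tool_pos: [0.5383, 0.2077, 0.2181]
ee_rot: [3.142, 0.0, 0.14]
wrist_force: [3.5, 0.3, 3.3]
width: 0.011
```

>>> step_arm(
  plan=[
    [[0.1, 0, -0.7, 0, 0], [0.2, 0, -1.5, 0, 0], [0.2, 0, -2, 0, 0], [0.2, 0, -2, 0, 0]],
  ],
)

```text
time: 15.72
tool_pos: [0.5386, 0.2077, 0.2162]
ee_rot: [3.142, -0.0, 0.14]
wrist_force: [3.2, 0.5, 3.4]
width: 0.0112
```

```bash
python3 pp.py
```

```text
[0.5386 0.2077 0.2162] [ 3.1415e+00 -1.0000e-04  1.3980e-01] [3.19 0.46 3.36] [ 0.196 -0.295  0.019]
[[2.710e+02 5.306e-01 2.066e-01 2.439e-01]
 [2.750e+02 5.211e-01 2.053e-01 2.376e-01]
 [2.790e+02 5.111e-01 2.039e-01 2.371e-01]
 [2.830e+02 5.013e-01 2.025e-01 2.347e-01]
 [3.000e+02 4.592e-01 1.966e-01 2.386e-01]
 [3.040e+02 4.496e-01 1.952e-01 2.361e-01]
 [3.080e+02 4.400e-01 1.939e-01 2.376e-01]
 [3.120e+02 4.305e-01 1.925e-01 2.371e-01]
 [3.160e+02 4.211e-01 1.912e-01 2.366e-01]
 [3.200e+02 4.117e-01 1.899e-01 2.360e-01]
 [3.240e+02 4.023e-01 1.886e-01 2.374e-01]
 [3.330e+02 3.814e-01 1.856e-01 2.112e-01]
 [3.370e+02 3.724e-01 1.843e-01 2.300e-01]]
[0.02277707 0.22654215]
```

>>> step_arm(
  plan=[
    [[0.3, 0, -0.7, 0, 0], [0.6, 0, -1.3, 0, 0], [0.6, 0, -1.3, 0, 0], [0.6, 0, -1.3, 0, 0]],
  ],
)

```text
time: 16.1
tool_pos: [0.5388, 0.2078, 0.2151]
ee_rot: [-3.142, 0.001, 0.14]
wrist_force: [1.1, 0.8, 3.8]
width: 0.0113
```

```bash
python3 pp.py
```

```text
[0.5388 0.2078 0.2151] [-3.1415e+00  7.0000e-04  1.3990e-01] [1.1  0.76 3.77] [ 0.094 -0.083  0.031]
[[2.710e+02 5.308e-01 2.067e-01 2.420e-01]
 [2.750e+02 5.211e-01 2.053e-01 2.376e-01]
 [2.790e+02 5.111e-01 2.039e-01 2.372e-01]
 [2.830e+02 5.014e-01 2.025e-01 2.328e-01]
 [3.000e+02 4.592e-01 1.966e-01 2.386e-01]
 [3.040e+02 4.495e-01 1.952e-01 2.381e-01]
 [3.080e+02 4.400e-01 1.939e-01 2.376e-01]
 [3.120e+02 4.305e-01 1.925e-01 2.371e-01]
 [3.160e+02 4.211e-01 1.912e-01 2.366e-01]
 [3.200e+02 4.117e-01 1.899e-01 2.360e-01]
 [3.240e+02 4.023e-01 1.886e-01 2.393e-01]
 [3.320e+02 3.836e-01 1.859e-01 1.864e-01]
 [3.360e+02 3.746e-01 1.847e-01 2.263e-01]]
[0.00063698 0.23693778]
```

Level and carried by the hook (Fz +3.8 N up on the tool). Releasing.

>>> step_arm(
  plan=[
    [[0, 0, 0, 0, 16], [0, 0, 0, 0, 20], [0, 0, 0, 0, 25], [0, 0, 0, 0, 30], [0, 0, 0, 0, 40], [0, 0, 0, 0, 40], [0, 0, 0, 0, 40], [0, 0, 0, 0, 40]],
  ],
)

```text
time: 16.82
tool_pos: [0.539, 0.2077, 0.215]
ee_rot: [3.141, 0.0, 0.14]
wrist_force: [0.2, 0.1, 0.4]
width: 0.0375
```

```bash
python3 pp.py | tail -6; python3 - <<'E'
from h import *
s=snap('side');w=snap('wrist')
im=np.zeros((520,780,3),np.uint8);im[:520,:500]=cv2.resize(s['frame'][200:330,230:355],None,fx=4,fy=4);im[:400,500:]=w['frame'][:,180:460];save({'frame':im},'rel')
E
```

```text
[3.150e+02 4.234e-01 1.914e-01 2.384e-01]
 [3.190e+02 4.141e-01 1.901e-01 2.379e-01]
 [3.230e+02 4.047e-01 1.888e-01 2.392e-01]
 [3.310e+02 3.861e-01 1.862e-01 1.949e-01]
 [3.350e+02 3.769e-01 1.849e-01 2.205e-01]]
[-0.00194231  0.23877882]
```

View pics/rel.png

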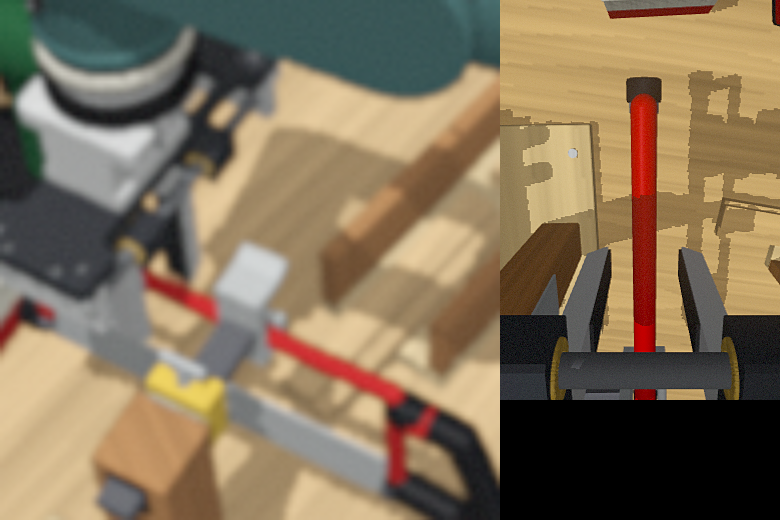

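The saw hangs level on the hook with the fingers clear on both sides. I retreat straight up.

>>> step_arm(
  plan=[
    [[0, 0, 4, 0, 45], [0, 0, 12, 0, 45], [0, 0, 24, 0, 45], [0, 0, 40, 0, 45], [0, 0, 60, 0, 45], [0, 0, 85, 0, 45], [0, 0, 110, 0, 45], [0, 0, 120, 0, 45]],
  ],
)

```text
time: 17.63
tool_pos: [0.54, 0.208, 0.3409]
ee_rot: [-3.141, -0.008, 0.14]
wrist_force: [-0.3, -1.3, -0.9]
width: 0.042
```

>>> step_arm(
  plan=[
    [[0, -20, 15, 0, 45], [0, -40, 15, 0, 45], [0, -40, 15, 0, 45], [0, -40, 15, 0, 45], [0, -40, 15, 0, 45], [0, -40, 15, 0, 45], [0, -40, 15, 0, 45], [0, -40, 15, 0, 45]],
  ],
)

```text
time: 18.3
tool_pos: [0.5389, 0.1683, 0.3495]
ee_rot: [3.142, 0.001, 0.141]
wrist_force: [0.1, 0.7, -0.3]
width: 0.0421
```

```bash
python3 - <<'E'
from pitch import *
o=robot.get_obs();print(o['time'],o['tool_pos'].round(4),o['wrist_force'].round(2))
def f():
    s=snap('side');q=pitch(s,np.array([.477,.2,.2326]),.14,(265,335,180,330));g=q[(q[:,1]>.41)&(q[:,1]<.56)&(abs(q[:,3]-.238)<.01)];return np.polyfit(g[:,1],g[:,3],1),len(g)
for i in range(2):print(f())
t=snap('top');h=cv2.cvtColor(t['frame'],cv2.COLOR_RGB2HSV);m=(((h[...,0]<6)|(h[...,0]>174))&(h[...,1]>150)&(h[...,2]>60))
for v in range(190,262,6):
    u=np.nonzero(m[v,195:260])[0]+195
    if len(u):print(v,u.min(),u.max(),onz(t,u.mean(),v,.2326).round(4))
E
```

```text
18.3 [0.5389 0.1683 0.3495] [ 0.07  0.67 -0.28]
(array([-0.00604123,  0.24236926]), 43)
(array([-0.00313793,  0.24103543]), 43)
196 212 214 [0.6132 0.2205 0.2326]
208 214 214 [0.5755 0.2171 0.2326]
214 215 215 [0.5568 0.2139 0.2326]
226 216 219 [0.5195 0.2059 0.2326]
232 217 219 [0.501  0.2043 0.2326]
244 220 221 [0.4642 0.1965 0.2326]
250 222 222 [0.4458 0.1918 0.2326]
```

Stable and level (slope about 0.3°), with the gripper clear. Handing in.

```bash
python3 -c "
from bench import robot
print(robot.close_job())"
```

```text
the job is handed in; nothing more can be done
None
```

The saw is hanging level by its balance point on the rack hook. The gripper is well clear, and the job was handed in at about 18 s of the 61 s allowed.

- **Lift and droop:** I gripped the tube 62 mm ahead of the balance point and lifted the saw straight up out of the mitre box. The tail sagged in the grip, from about 7.5° to 11.5° on the way over. I corrected the entry height for this.
- **Finding the hook:** I brought the tube in sideways until I felt the back at about 2.6 N, then eased it off. The first 1 mm back-off still left a light side force, so the first 13 mm of lowering ran with about 2.5 N against the back before I eased off further. I then lowered until the hook took the weight and rotated the saw level about the hook, at about 4 N, before opening the fingers.
- **Last checks:** After release the wrist force was near zero. Two side pictures taken after retreating put the tube within about 0.3° of level, and it did not move between them. The top view put the tube on the hook line.
- **Disagreement:** The side camera read tube heights about 4–6 mm too high throughout, so I relied on the tool pose and touch for height.
- **Not re-measured:** I did not check the bystander objects again. Nothing in the pictures or forces suggested contact with them.

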